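Sort used tubes into a carrier and lock its cover

TASK

Finish sorting the used tubes: of the three still lying on the bench, the two glass ones with a red and a black cap belong in the carrier's blue tray, the grey plastic one with a yellow cap in its yellow tray, beside the plastic one already there. Then shut the sloping cover, push its wing stud in and turn it a quarter clockwise so that it locks: the wing then lies across the cover and stays in. The receptacle under the cover sits loosely, so feel for its slot; leave everything else on the bench alone.

Things in the scene. Friction and masses are not known exactly. Their poses are not given: they have to be found in the camera images.
- carrier: Tube carrier, fixed: a light grey box 170 mm deep (x) and 350 mm wide (y), front at its own -x; origin at the centre of its underside, z up. Side walls slope at 24 degrees: rim 42 mm high in front, 118 mm at the rear; walls 4 mm. Two liner trays stand in it, either side of a middle web. The cover's hinge line is the top of the rear wall (along y, at x = +85 mm, z = 118 mm).
- liner_blue: Blue open tray in the carrier, for glass; 160 mm along x, 150 mm along y (axes as the carrier's), 32 mm high, walls and floor 3 mm. Origin at the centre of its underside, 5 mm above the bench. In the left or the right half of the carrier (96 mm from its middle).
- liner_yellow: Yellow open tray in the carrier, for plastic; same size and axes as the blue one, in the other half.
- glass_red_mid (a point): Middle (half-way up, on the axis) of the glass culture tube with a red cap, 129 mm long, 19 mm thick, about 30 g, lying on the bench. The tube runs along this point's z, cap at +z and away from the robot. It can roll if knocked.
- glass_black_mid (a point): The same for the glass culture tube with a black cap (same size, along z, cap at +z).
- plastic_a_mid (a point): Middle (half-way up, on the axis) of a grey plastic tube with a yellow cap, 115 mm long, 25 mm thick at the cap, 23 mm elsewhere, about 40 g, lying on the bench. The tube runs along this point's y, cap at +y.
- plastic_b_mid (a point): The same for a second grey plastic tube with a yellow cap, which lies in the yellow tray already, along the tray's x, 30 to 45 mm off the tray's middle in y.
- cover_edge (a point): Middle of the free edge of the blue-grey cover (350 mm wide, 194 mm from hinge to free edge, 6 mm thick). Its z is the cover's outward normal, x runs from the free edge to the hinge, y along the edge. While the cover stands open its inner face looks at the robot and this edge is about 310 mm above the bench.
- cover (a joint): Angle of the cover, rad: 0 shut on the rim, 1.99 upright, 2.03 to 2.19 (leaning back) at the start. Friction keeps it standing within about 0.35 of upright; tipped further to the front it sinks shut by itself in 1 to 2 s.
- wing (a point): Centre of the black wing of the quarter-turn stud on the cover, 36 mm from the free edge, on its centre line: a bar 44 mm long (this point's x), 12 mm thick (y: pinch here), 30 mm deep along the stud axis (z, out of the cover). It stands 32 mm above the cover's outer face with the stud out. Cover shut, the stud axis leans 24 degrees from vertical, towards the carrier's front.
- receptacle (a point): Centre of the slotted steel receptacle plate (28 mm square) in the carrier, under the stud when the cover is shut. It sits loosely: its slot, nominally from front to rear, is turned up to 0.4 rad either way (not given). The stud's cross-pin, in line with the wing, enters when the wing is within about 0.2 rad of the slot.
- stud_press (a joint): How far the stud is pushed into the cover, m: 0 out (a spring holds it out, 4 N rising to 9 N), 0.009 fully in. Cover shut, the cross-pin meets the receptacle after 1 mm and must go about 7 mm in, through the slot, before it can turn behind it. If the stud stops hard at 1 to 2 mm the pin stands beside the slot.
- stud_turn (a joint): Angle of the wing, rad, growing clockwise seen from outside: 0 when the wing points from the free edge to the hinge (white tick), 1.57 at its end stop, across the cover (green ticks). Starts within 0.3 of 0; stays where it is left. Turned behind the receptacle and let go, the stud stays held about 7 mm in.
- timer: Bystander, to be left alone: small white bench timer with three coloured keys, 64x68x19 mm; origin at the centre of its underside.
- petri: Bystander, to be left alone: covered petri dish, 93 mm across, 16 high; origin at the centre of its underside.
- forceps: Bystander, to be left alone: steel forceps, 126 mm long; origin at the centre of its underside.
- slide_box: Bystander, to be left alone: white cardboard box, 53x77x22 mm; origin at the centre of its underside.
Mind the look-alikes: they are no part of the job. What is shaped like the part that bears glass_black_mid but green is not meant.

How it is judged:
On the way, in this order (a step that is already met when the one before it is completed fails the run):
1. all four tubes lie in their trays while the cover is still open (x of glass_red_mid in the frame of liner_blue between -0.07 and 0.07 m and y of glass_red_mid in the frame of liner_blue between -0.066 and 0.066 m and z of glass_red_mid in the frame of liner_blue between 0 and 0.045 m and x of glass_black_mid in the frame of liner_blue between -0.07 and 0.07 m and y of glass_black_mid in the frame of liner_blue between -0.066 and 0.066 m and z of glass_black_mid in the frame of liner_blue between 0 and 0.045 m and x of plastic_a_mid in the frame of liner_yellow between -0.07 and 0.07 m and y of plastic_a_mid in the frame of liner_yellow between -0.066 and 0.066 m and z of plastic_a_mid in the frame of liner_yellow between 0 and 0.045 m and x of plastic_b_mid in the frame of liner_yellow between -0.07 and 0.07 m and y of plastic_b_mid in the frame of liner_yellow between -0.066 and 0.066 m and z of plastic_b_mid in the frame of liner_yellow between 0 and 0.045 m and value of joint cover above 0.3 rad), for 0.2 s.
2. the cover is shut over them (x of glass_red_mid in the frame of liner_blue between -0.07 and 0.07 m and y of glass_red_mid in the frame of liner_blue between -0.066 and 0.066 m and z of glass_red_mid in the frame of liner_blue between 0 and 0.045 m and x of glass_black_mid in the frame of liner_blue between -0.07 and 0.07 m and y of glass_black_mid in the frame of liner_blue between -0.066 and 0.066 m and z of glass_black_mid in the frame of liner_blue between 0 and 0.045 m and x of plastic_a_mid in the frame of liner_yellow between -0.07 and 0.07 m and y of plastic_a_mid in the frame of liner_yellow between -0.066 and 0.066 m and z of plastic_a_mid in the frame of liner_yellow between 0 and 0.045 m and x of plastic_b_mid in the frame of liner_yellow between -0.07 and 0.07 m and y of plastic_b_mid in the frame of liner_yellow between -0.066 and 0.066 m and z of plastic_b_mid in the frame of liner_yellow between 0 and 0.045 m and value of joint cover below 0.04 rad), for 0.2 s.
At the end, for the whole second after the job is handed in: Both glass tubes lie in the blue tray and both plastic tubes in the yellow tray (their middles inside its walls and less than 45 mm above its underside), at rest; the cover is shut (within 0.04 rad); the stud is turned at least 1.2 rad clockwise and held at least 4.5 mm in by the receptacle (all of step 2 and linear speed of each of glass_red, glass_black, plastic_a, plastic_b below 0.02 m/s and value of joint stud_turn above 1.2 rad and value of joint stud_press above 0.0045 m); the robot touches nothing.
It fails at once if a bystander is displaced more than 30 mm (distance of any of timer, petri, forceps, slide_box from where it was at the start of the episode above 0.03 m).
It also fails if it takes over 72 s, if anything falls off the work surface, if the arm or the gripper's body presses on something with over 40 N, if the wrist force passes 120 N, or if a joint passes its speed limit or range.

ROBOT

A 7-joint arm with a two-finger parallel gripper is mounted at the origin on a cart in front of the work surface, level with it; the furniture and walls round the work are solid. World frame = base frame: x ahead of the robot, y to its left, z up, the work surface at z = 0. Lengths are in m, angles in rad, forces in N, time in s.
With the tool pointing down it reaches from about 0.4 to 0.875 m from the base axis. Payload 19.3 kg.
Tool frame: the origin (TCP) lies midway between the tips of the shut fingers; the grasp point (between the pads) lies 19 mm behind it; x points along the fingers, y is the direction in which the jaws open and shut, and the axes are right-handed (so a half turn about x gives the same grasp; the last joint's range is limited). The gripper opens to 85 mm and grips with 20 to 120 N. Pads are 22 mm wide; open, the fingers measure 114 mm over their backs; the gripper's body (76 mm by 85 mm) begins 54 mm behind the grasp point. The pads swing forward as they close: fully open they stand 13 mm farther back than shut.
Start: joints at [-1.393, 0.521, -0.036, 1.599, 0.021, 1.021, -0.113], TCP at [0.153, 0.606, 0.231] pointing down, gripper open.
Joint ranges: [-2.91, 2.91], [-0.3, 2.13], [-1.5, 1.42], [0.17, 2.43], [-1.26, 4.41], [0.16, 1.93], [-2.52, 2.52]. Speed limits (rad/s): [1.89, 1.89, 2.39, 2.39, 3.01, 3.01, 3.01].

INTERFACE

Orientations are given as [roll, pitch, yaw] about the fixed x, y, z axes, in that order (R = Rz(yaw) Ry(pitch) Rx(roll)).
In Python, from workcell import telemetry, vision, workorder gives the robot as it stands. The module is installed in compiled form; this text tells all that it offers.
- The arm moves only by the tool play_rows, never from a script. Its argument "deltas" is a list of rows, each a list of 7 numbers: the shift along the world's x, y, z in mm, then the turn, a rotation vector about the world's x, y, z in degrees, then the finger opening in mm, from 0 to 85.4. In form: [[x, y, z, wx, wy, wz, jaw], ...]. A call has 1 to 8 rows; each row shifts and turns the commanded pose from where the row before left it; what a row does not reach is not made up. A row lasts 1/8 s, in which the tool goes at most 62.5 mm and 10.7 degrees, less where a joint would pass 70% of its speed; a pose out of reach is approached as far as the arm can. A call with a gripper value outside its range is refused whole. The fingers move at their own pace and stop on an object; "grip_force" is the grip in N (left out, the last holds). Time passes only in rows, so rows that do not move let the fingers close. It gives the time, the measured TCP pose, the force and the opening at its end, in the units of the state.
- telemetry.observe(): the state, without advancing time (a new reading comes with each control period).
- vision.grab_frame(name): name is "side" or "top" or "wrist"; returns the picture (384x512x3 uint8, red, green, blue); there is no depth.
- vision.camera_info(name): a dict with "mtx" (3x3 intrinsics, pixels), "rvec" (rotation vector, rad) and "tvec" (3), from world to camera coordinates, as OpenCV has them. Camera axes: x right, y down, z forward; pixel columns grow to the right and rows downward; lengths in m; the calibration is good to about 2 mm. The wrist camera is an equidistant fisheye: a pixel r from the principal point sees the ray r / f radians off the axis. A picture is of the moment at which its call begins: read the wrist's pose just before it. camera_info takes no time and is no camera call; for the wrist camera it gives the pose at the moment of the call.
- workorder.job_done(): hands the job in, once; it reports no verdict.
The state is a dict: "clock": time; "qpos": joint angles; "qd": joint speeds; "joint_efforts": joint torques, N m; "position": TCP position; "tool_rot": TCP orientation; "force": force on the tool from outside, world axes, zero at the start; "moment": the same for the moment, N m; "grip_width": finger opening in m.
Only numpy, scipy, OpenCV 4.12 (cv2) and the standard library are available. Lean on these libraries where they do the work, as an engineer would, in place of code of your own. Each camera call takes 0.05 s, during which the arm holds its last target. There are 200 camera calls.

## Working session

There is one attempt and no reset: what is moved stays moved. The work goes in short steps, Python scripts to look and compute and a tool call to move; the robot and the scene stay as the last step left them, time stands still between calls to the robot, and variables do not carry over. Pictures are saved under pics/ and viewed, about 8 in all and at most 12, crops included, and the job is handed in when it is done.

Besides the shell and the picture viewer there is one more tool, called as name(argument=value, ...) on one line, values as JSON. play_rows: Moves the arm, as the interface text tells. Its arguments: {"type":"object","properties":{"deltas":{"type":"array","items":{"type":"array","items":{"type":"number"}}},"grip_force":{"type":"number"}},"required":["deltas"]}

```bash
mkdir -p pics; cat > h.py <<'E'
import numpy as np, cv2
from workcell import telemetry, vision, workorder
def grab(n,f=None):
    im=vision.grab_frame(n)
    if f: cv2.imwrite('pics/'+f,im[:,:,::-1])
    return im
def ray(n,u,v,ci=None):
    ci=ci or vision.camera_info(n); K=np.array(ci['mtx']);R=cv2.Rodrigues(np.array(ci['rvec'],float))[0];t=np.array(ci['tvec'],float).ravel()
    x=(u-K[0,2])/K[0,0];y=(v-K[1,2])/K[1,1]
    if n=='wrist':
        r=np.hypot(x,y); d=np.array([np.sin(r)*x/max(r,1e-9),np.sin(r)*y/max(r,1e-9),np.cos(r)])
    else: d=np.array([x,y,1.])
    return -R.T@t, R.T@d
def onz(n,u,v,z,ci=None):
    c,d=ray(n,u,v,ci); return c+d*(z-c[2])/d[2]
def tri(rs):
    A=0;b=0
    for c,d in rs:
        d=d/np.linalg.norm(d);P=np.eye(3)-np.outer(d,d);A=A+P;b=b+P@c
    return np.linalg.solve(A,b)
def proj(n,p):
    ci=vision.camera_info(n);K=np.array(ci['mtx']);R=cv2.Rodrigues(np.array(ci['rvec'],float))[0];t=np.array(ci['tvec'],float).ravel()
    q=R@np.array(p)+t;return (K@(q/q[2]))[:2]
def st():
    s=telemetry.observe();print({k:np.round(s[k],3).tolist() for k in ('clock','position','tool_rot','force','moment','grip_width','qpos')})
E
cat > a.py <<'E'
from h import *
st()
a=grab('top');b=grab('side');
cv2.imwrite('pics/t0.png',cv2.resize(a,(800,600))[:,:,::-1]);cv2.imwrite('pics/s0.png',cv2.resize(b,(800,600))[:,:,::-1])
for n in('top','side'):
    print(n,ray(n,256,192),np.round(vision.camera_info(n)['mtx'],0).tolist())
E
python3 a.py
```

```text
{'clock': 0.0, 'position': [0.153, 0.606, 0.231], 'tool_rot': [-1.532, 1.57, -1.78], 'force': [0.767, -0.287, -0.069], 'moment': [-0.015, -0.033, -0.01], 'grip_width': 0.085, 'qpos': [-1.393, 0.522, -0.036, 1.6, 0.021, 1.021, -0.113]}
top (array([ 0.38065139, -0.0071973 ,  1.1568753 ]), array([ 0.12626676, -0.00594202, -0.99199962])) [[349.0, 0.0, 257.0], [0.0, 349.0, 190.0], [0.0, 0.0, 1.0]]
side (array([ 0.18699064, -1.1196173 ,  0.52217497]), array([ 0.2417585 ,  0.90737245, -0.34389952])) [[386.0, 0.0, 258.0], [0.0, 386.0, 193.0], [0.0, 0.0, 1.0]]
```

View pics/t0.png

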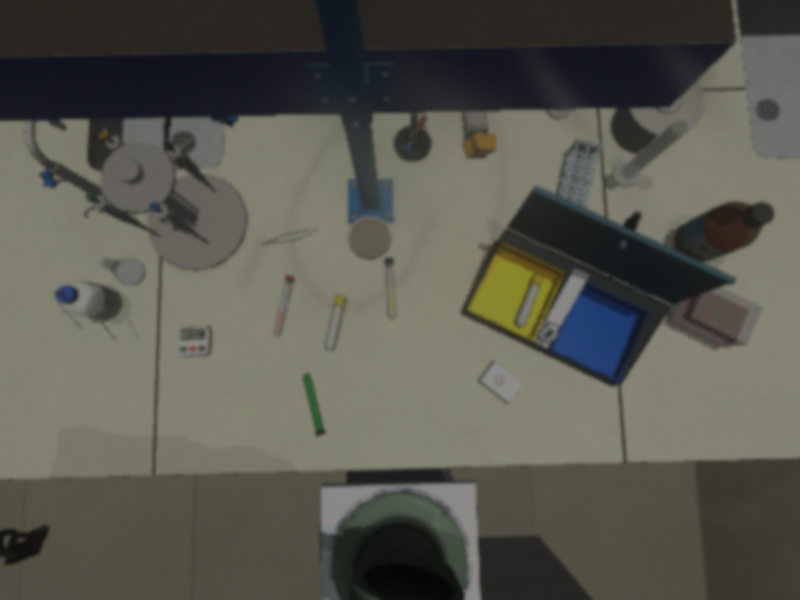

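View pics/s0.png

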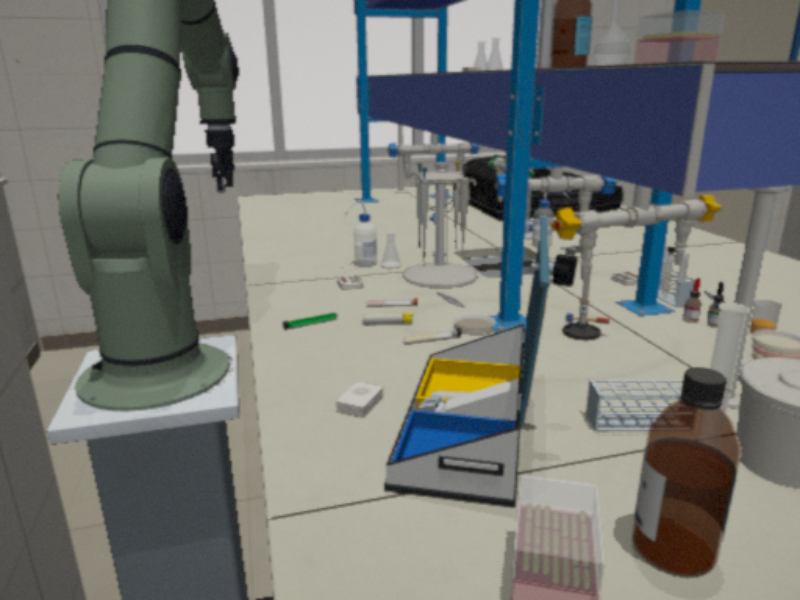

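The top view (800×600) shows the red tube at (290,277)–(278,333), plastic tube at (340,298)–(331,348) and black tube at (389,260)–(391,316), close to the petri dish at (370,238). The yellow tray is the left half of the carrier and blue the right, with the carrier yawed about -24°. The side view agrees, and it shows a shelf and a post behind.

```bash
cat > b.py <<'E'
from h import *
a=grab('top')
c1=cv2.resize(a[155:235,165:265],(800,640),interpolation=cv2.INTER_CUBIC)[:600]
cv2.imwrite('pics/t1.png',c1[:,:,::-1])
c2=cv2.resize(a[115:250,290:475],(800,584),interpolation=cv2.INTER_CUBIC)
cv2.imwrite('pics/t2.png',c2[:,:,::-1])
hsv=cv2.cvtColor(a,cv2.COLOR_RGB2HSV)
def comps(n,m,amin=6,z=0.01):
    k,l,s,c=cv2.connectedComponentsWithStats(m.astype(np.uint8))
    for i in range(1,k):
        if s[i,4]>=amin: print(n,s[i].tolist(),c[i].round(1).tolist(),onz('top',*c[i],z).round(3).tolist())
H,S,V=hsv[...,0],hsv[...,1],hsv[...,2]
comps('red',((H<8)|(H>172))&(S>90)&(V>60))
comps('yel',(H>20)&(H<33)&(S>140)&(V>70),z=.012)
comps('blue',(H>105)&(H<120)&(S>170)&(V>60),40,z=.005)
comps('blk',(V<45),6)
E
python3 b.py
```

```text
red [269, 76, 3, 4, 7] [269.7, 77.3] [0.926, -0.071, 0.01]
red [184, 177, 3, 3, 6] [184.8, 177.8] [0.58, 0.221, 0.01]
red [122, 222, 3, 3, 7] [123.0, 222.7] [0.436, 0.423, 0.01]
yel [323, 157, 27, 13, 39] [335.9, 162.7] [0.619, -0.284, 0.012]
yel [300, 159, 60, 59, 1847] [328.4, 186.7] [0.538, -0.254, 0.012]
yel [352, 170, 6, 4, 8] [354.4, 171.2] [0.588, -0.344, 0.012]
yel [215, 190, 5, 5, 20] [217.0, 191.9] [0.53, 0.115, 0.012]
blue [358, 188, 50, 53, 1644] [382.4, 212.9] [0.448, -0.43, 0.005]
blk [0, 0, 468, 107, 32739] [220.8, 35.8] [1.084, 0.096, 0.01]
blk [473, 0, 39, 22, 805] [492.3, 9.9] [1.163, -0.874, 0.01]
blk [258, 84, 4, 7, 11] [259.5, 86.8] [0.892, -0.035, 0.01]
blk [265, 85, 5, 10, 25] [267.4, 89.7] [0.881, -0.062, 0.01]
blk [106, 91, 5, 5, 19] [107.5, 93.3] [0.88, 0.487, 0.01]
blk [113, 101, 16, 13, 62] [120.1, 105.9] [0.834, 0.443, 0.01]
blk [327, 124, 138, 116, 4365] [392.7, 167.4] [0.599, -0.474, 0.01]
blk [108, 130, 13, 17, 59] [113.7, 138.8] [0.719, 0.461, 0.01]
blk [432, 132, 56, 35, 804] [455.1, 147.3] [0.663, -0.691, 0.01]
blk [70, 134, 15, 8, 32] [77.2, 137.2] [0.727, 0.584, 0.01]
blk [400, 137, 9, 10, 50] [404.2, 141.7] [0.686, -0.52, 0.01]
blk [342, 221, 52, 25, 92] [369.0, 233.8] [0.38, -0.38, 0.01]
blk [222, 301, 64, 9, 448] [253.0, 304.6] [0.166, 0.004, 0.01]
blk [213, 332, 83, 52, 3427] [251.2, 360.5] [-0.001, 0.013, 0.01]
blk [0, 337, 31, 24, 465] [13.5, 348.1] [0.055, 0.752, 0.01]
blk [307, 344, 71, 40, 2103] [335.2, 365.7] [-0.024, -0.248, 0.01]
```

View pics/t1.png

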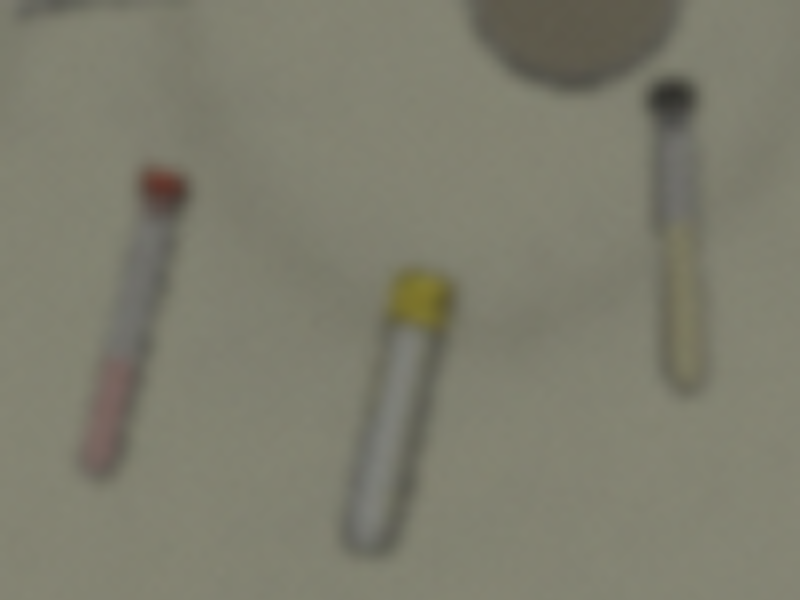

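View pics/t2.png

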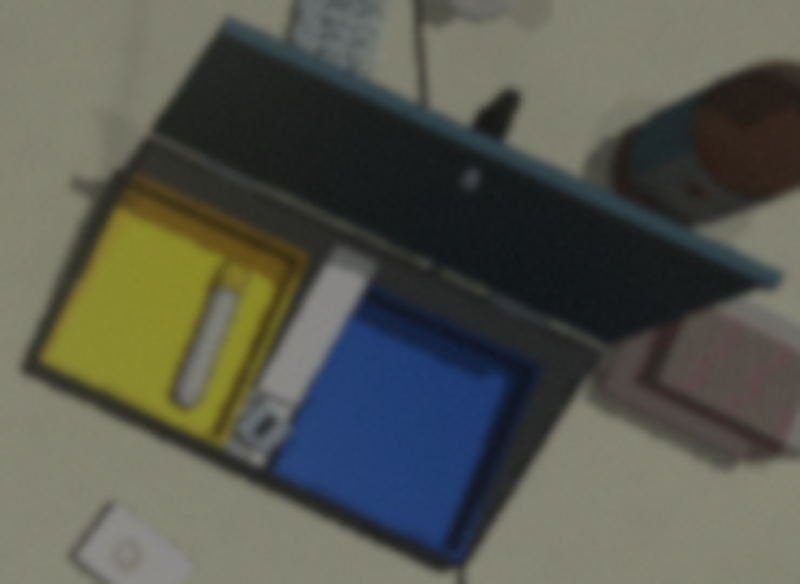

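t1 (8× crop of the top view) gives the tube ends: red (165,168)–(98,480), plastic (424,268)–(368,555), black (670,78)–(686,393). t2 shows the front rim corners at (25,370) and (455,568), the rear top corners at (150,135) and (605,347), plastic_b at the inner side of the yellow tray, and the receptacle at (265,420).

```bash
cat > c.py <<'E'
from h import *
from scipy.spatial.transform import Rotation as Ro
T=lambda x,y,z:onz('top',165+x/8,155+y/8,z)
for n,c,b,z in (('red',(165,168),(98,480),.0095),('pla',(424,268),(368,555),.012),('blk',(670,78),(686,393),.0095)):
    p,q=T(*c,z),T(*b,z);d=p-q;print(n,((p+q)/2).round(4),'len',np.linalg.norm(d).round(3),'yaw',np.degrees(np.arctan2(d[1],d[0])).round(1))
C=lambda x,y,z:onz('top',290+x/4.324,115+y/4.324,z)
FL,FR,RL,RR=C(25,370,.042),C(455,568,.042),C(150,135,.118),C(605,347,.118)
M=(FL+FR+RL+RR)/4
for a,b in((FL,FR),(RL,RR)): d=a-b;print(np.linalg.norm(d).round(3),np.degrees(np.arctan2(-d[0],d[1])).round(1))
for a,b in((RL,FL),(RR,FR)): d=a-b;print(np.linalg.norm(d[:2]).round(3),np.degrees(np.arctan2(d[1],d[0])).round(1))
print('carrier',M.round(4))
print('recept',C(265,420,.045).round(3), 'plb',C(210,335,.02).round(3))
s=telemetry.observe();R=Ro.from_euler('xyz',s['tool_rot']).as_matrix();print(R.round(2))
print(vision.camera_info('wrist')['mtx'],ray('wrist',256,192))
E
python3 c.py
```

```text
red [0.5213 0.2324 0.0095] len 0.132 yaw -11.8
pla [0.4822 0.1233 0.012 ] len 0.12 yaw -11.5
blk [0.553  0.0061 0.0095] len 0.132 yaw 1.7
0.345 -26.3
0.347 -27.1
0.179 -28.6
0.174 -29.5
carrier [ 0.4927 -0.3383  0.08  ]
recept [ 0.45  -0.316  0.045] plb [ 0.517 -0.285  0.02 ]
[[-0.    0.25  0.97]
 [-0.    0.97 -0.25]
 [-1.   -0.    0.  ]]
[[297.31863964   0.         255.06537776]
 [  0.         297.31863964 186.34493871]
 [  0.           0.           1.        ]] (array([0.08129692, 0.62382985, 0.37351805]), array([ 0.29901161, -0.07368747, -0.95140013]))
```

play_rows(deltas=[[31, -31, -2, 0, 0, 0.2, 85], [31, -31, -2, 0, 0, 0.2, 85], [31, -31, -3, 0, 0, 0.2, 70], [31, -31, -3, 0, 0, 0.2, 60], [31, -31, -3, 0, 0, 0.2, 50], [31, -31, -3, 0, 0, 0.2, 50], [31, -31, -3, 0, 0, 0.2, 50], [31, -31, -3, 0, 0, 0.2, 50]], grip_force=25)

```text
clock: 1.15
position: [0.4022, 0.3567, 0.2091]
tool_rot: [-2.144, 1.571, -2.364]
force: [-0.8, 0.3, 0.2]
grip_width: 0.05
```

play_rows(deltas=[[31, -31, -10, 0, 0, 0.2, 50], [31, -31, -10, 0, 0, 0.2, 50], [31, -31, -10, 0, 0, 0.3, 50], [27, -33, -10, 0, 0, 0.3, 50], [0, 0, 0, 0, 0, 0, 50]])

```text
clock: 1.78
position: [0.5227, 0.2286, 0.1684]
tool_rot: [-1.711, 1.569, -1.918]
force: [-0.4, 0.7, -0.1]
grip_width: 0.0502
```

```bash
cat > d.py <<'E'
from h import *
st()
ci=vision.camera_info('wrist');w=grab('wrist');np.savez('w.npz',w=w,r=np.array(ci['rvec']),t=np.array(ci['tvec']))
cv2.imwrite('pics/w1.png',cv2.resize(w,(800,600),interpolation=cv2.INTER_CUBIC)[:,:,::-1])
E
python3 d.py
```

```text
{'clock': 1.775, 'position': [0.523, 0.229, 0.168], 'tool_rot': [-1.711, 1.569, -1.918], 'force': [-0.36, 0.676, -0.139], 'moment': [0.008, 0.025, 0.011], 'grip_width': 0.05, 'qpos': [-0.548, 0.512, 0.043, 1.808, -0.027, 0.823, 0.872]}
```

View pics/w1.png

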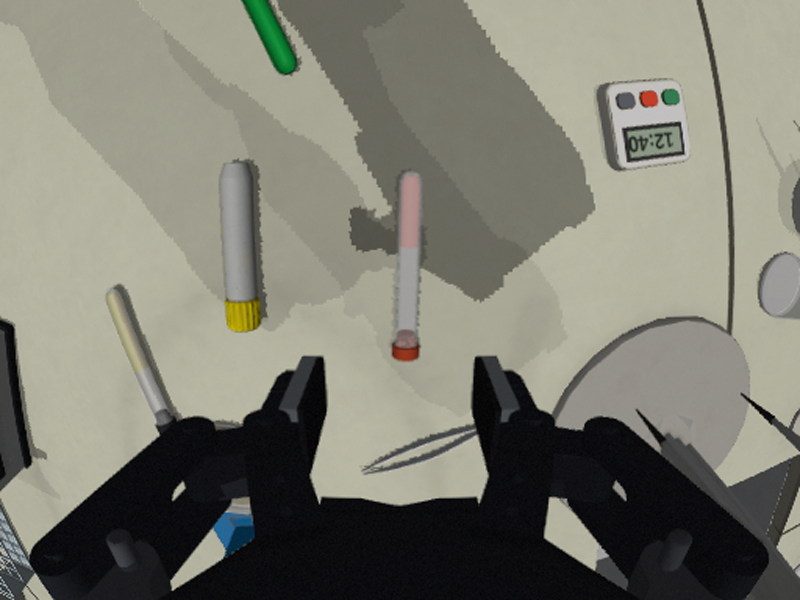

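The wrist view shows the red tube at (410,172)–(405,360), plastic at (237,162)–(242,331), the black tube's bottom end at (114,288) with its cap near (168,425), and the forceps beyond the cap at (420,450).

```bash
cat > e.py <<'E'
from h import *
w=np.load('w.npz');ci=dict(mtx=vision.camera_info('wrist')['mtx'],rvec=w['r'],tvec=w['t'])
P=lambda x,y,z:onz('wrist',x*.64,y*.64,z,ci)
for n,c,b,z in (('red',(405,359),(410,171),.0095),('pla',(242,330),(237,162),.012),('blk',(172,428),(113,287),.0095),('forceps',(480,428),(364,471),.003)):
    p,q=P(*c,z),P(*b,z);d=p-q;print(n,((p+q)/2).round(4),p.round(3),q.round(3),'len',np.linalg.norm(d).round(3),'yaw',np.degrees(np.arctan2(d[1],d[0])).round(1))
E
python3 e.py
```

```text
red [0.5258 0.2334 0.0095] [0.59  0.219 0.01 ] [0.462 0.248 0.01 ] len 0.131 yaw -13.1
pla [0.4865 0.1233 0.012 ] [0.544 0.108 0.012] [0.429 0.138 0.012] len 0.119 yaw -14.7
blk [0.5544 0.0096 0.0095] [0.618 0.011 0.01 ] [0.49  0.008 0.01 ] len 0.128 yaw 1.6
forceps [0.6771 0.2138 0.003 ] [0.666 0.264 0.003] [0.689 0.164 0.003] len 0.103 yaw 102.9
```

play_rows(deltas=[[1, 2, -45, 0, 0, -0.7, 50], [1, 2, -50, 0, 0, 0, 50], [0, 0.5, -40, 0, 0, 0, 50], [0, 0, -29, 0, 0, 0, 50], [0, 0, 0, 0, 0, 0, 12], [0, 0, 0, 0, 0, 0, 12], [0, 0, 0, 0, 0, 0, 12], [0, 0, 0, 0, 0, 0, 12]])

```text
clock: 2.82
position: [0.5237, 0.2367, 0.0063]
tool_rot: [0.74, 1.569, 0.525]
force: [0.2, 0.5, 3.3]
grip_width: 0.017
```

play_rows(deltas=[[0, 0, 30, 0, 0, 0, 12], [0, 0, 50, 0, 0, 0, 12], [0, -10, 50, 0, 0, 0, 12], [-2, -40, 30, 0, 0, -1, 12], [-5, -42, 0, 0, 0, -1, 12], [-5, -42, 0, 0, 0, -1, 12], [-5, -42, 0, 0, 0, -1, 12], [-5, -42, 0, 0, 0, -1, 12]])

```text
clock: 3.82
position: [0.5011, 0.0171, 0.1659]
tool_rot: [0.5, 1.57, 0.198]
force: [0.9, 0.6, -0.7]
grip_width: 0.0175
```

play_rows(deltas=[[-5, -42, 0, 0, 0, -1, 12], [-5, -42, 0, 0, 0, -1, 12], [-6, -42, 0, 0, 0, -1, 12], [-6, -42, 0, 0, 0, -1, 12], [-6, -42, 0, 0, 0, -1, 12], [-6, -42, 0, 0, 0, -1, 12], [-6, -42, 0, 0, 0, -1, 12], [-6, -42, 0, 0, 0, -1, 12]])

```text
clock: 4.82
position: [0.4551, -0.319, 0.1659]
tool_rot: [0.144, 1.57, -0.299]
force: [0.0, -0.5, -0.1]
grip_width: 0.0171
```

play_rows(deltas=[[-6, -42, 0, 0, 0, -1, 12], [-6, -42, 0, 0, 0, -0.7, 12], [-5, -36, 0, 0, 0, 0, 12], [0, 0, 0, 0, 0, 0, 12], [0, 0, 0, 0, 0, 0, 12]])

```text
clock: 5.45
position: [0.4385, -0.437, 0.1654]
tool_rot: [1.502, 1.57, 1.031]
force: [0.4, 0.3, -0.5]
grip_width: 0.017
```

```bash
sed -i 's/w1.png/w2.png/' d.py; python3 d.py
```

```text
{'clock': 5.45, 'position': [0.438, -0.437, 0.165], 'tool_rot': [1.502, 1.57, 1.031], 'force': [0.379, 0.338, -0.476], 'moment': [0.044, -0.044, 0.006], 'grip_width': 0.017, 'qpos': [0.571, 0.593, 0.174, 1.685, -0.127, 0.874, 1.897]}
```

View pics/w2.png

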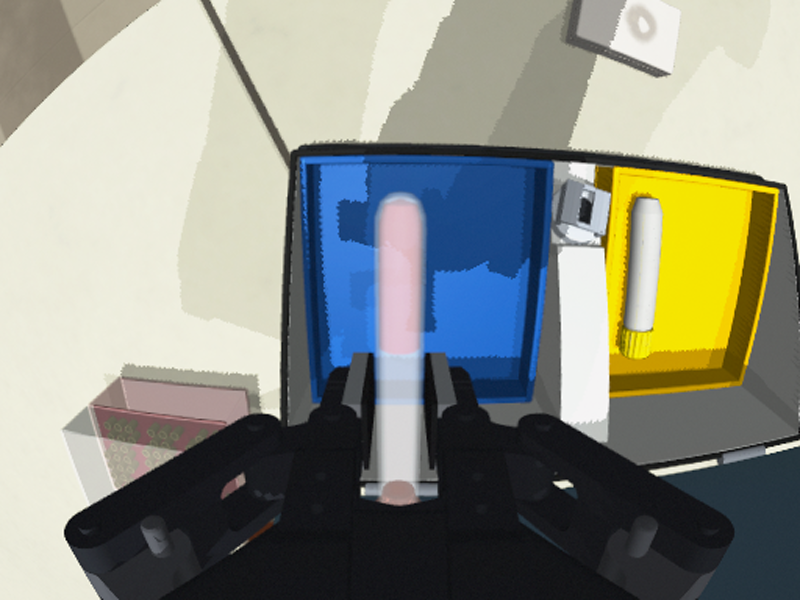

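The wrist view shows the red tube held over the blue tray, which has front rim corners (300,158)–(553,163). The carrier front corners are (292,150) and (787,185), and the receptacle with its dark slot is at (586,207).

```bash
cp w.npz w2.npz; cat > f.py <<'E'
from h import *
w=np.load('w2.npz');ci=dict(mtx=vision.camera_info('wrist')['mtx'],rvec=w['r'],tvec=w['t'])
P=lambda x,y,z:onz('wrist',x*.64,y*.64,z,ci)
L,R=P(292,150,.042),P(787,185,.042);d=R-L
print(L.round(4),R.round(4),np.linalg.norm(d).round(3),'yaw',np.degrees(np.arctan2(-d[0],d[1])).round(2))
y=np.arctan2(-d[0],d[1]);M=(L+R)/2+.085*np.array([np.cos(y),np.sin(y),0]);print('C',M.round(4))
im=w['w'][105:165,345:400]
cv2.imwrite('pics/rec.png',cv2.resize(im,(550,600),interpolation=cv2.INTER_CUBIC)[:,:,::-1])
E
python3 f.py
```

```text
[ 0.3409 -0.4562  0.042 ] [ 0.5018 -0.1454  0.042 ] 0.35 yaw -27.37
C [ 0.4968 -0.3399  0.042 ]
```

View pics/rec.png

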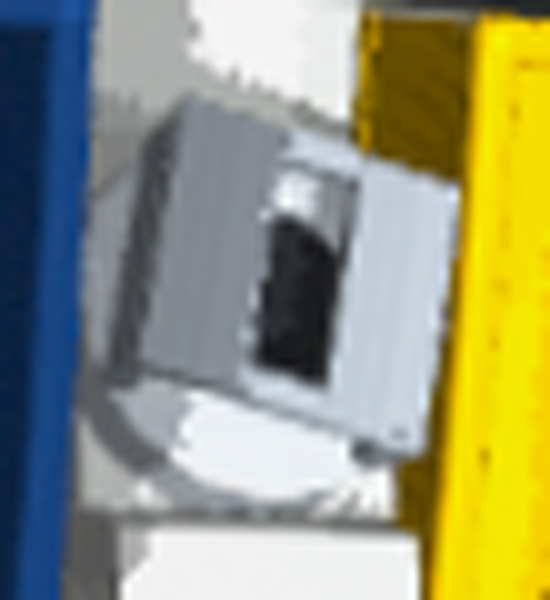

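```bash
cat > g.py <<'E'
from h import *
w=np.load('w2.npz');ci=dict(mtx=vision.camera_info('wrist')['mtx'],rvec=w['r'],tvec=w['t'])
y=np.radians(-27.37);Rz=np.array([[np.cos(y),-np.sin(y),0],[np.sin(y),np.cos(y),0],[0,0,1]]);C=np.array([.4968,-.3399,0])
a=np.radians(24);n=np.array([-np.sin(a),0,np.cos(a)]);u=np.array([np.cos(a),0,np.sin(a)])
for h in(-.003,-.008,-.013,-.018,-.025):
    p0=np.array([-.0593,0,.0537])+n*h
    def Q(x,yy):
        c,d=ray('wrist',345+x/10,105+yy/10,ci);c=Rz.T@(c-C);d=Rz.T@d
        q=c+d*(n@(p0-c))/(n@d)-p0;return np.array([q@u,q[1]])
    k=[Q(*p) for p in((185,100),(462,185),(420,455),(145,370))]
    e=[np.linalg.norm(k[i]-k[(i+1)%4]).round(4) for i in range(4)]
    ang=lambda d:np.degrees(np.arctan2(-d[1],d[0])).round(1) # clockwise from free edge->hinge
    print(h,e,'ctr',np.mean(k,0).round(4),'edges cw',ang(k[3]-k[0]),ang(k[2]-k[1]),ang(k[0]-k[1]),'slot',ang(Q(250,370)-Q(278,165)),ang(Q(325,385)-Q(355,170)))
E
python3 g.py
```

```text
-0.003 [np.float64(0.0288), np.float64(0.0275), np.float64(0.0278), np.float64(0.0269)] ctr [ 0.0026 -0.0038] edges cw 13.5 15.5 103.0 slot 13.4 14.0
-0.008 [np.float64(0.0293), np.float64(0.028), np.float64(0.0284), np.float64(0.0274)] ctr [ 0.001  -0.0016] edges cw 13.5 15.5 103.0 slot 13.4 14.0
-0.013 [np.float64(0.0299), np.float64(0.0286), np.float64(0.0289), np.float64(0.028)] ctr [-0.0007  0.0007] edges cw 13.5 15.5 103.0 slot 13.4 14.0
-0.018 [np.float64(0.0305), np.float64(0.0291), np.float64(0.0295), np.float64(0.0285)] ctr [-0.0023  0.0029] edges cw 13.5 15.5 103.0 slot 13.4 14.0
-0.025 [np.float64(0.0313), np.float64(0.0299), np.float64(0.0303), np.float64(0.0293)] ctr [-0.0047  0.0061] edges cw 13.5 15.5 103.0 slot 13.4 14.0
```

play_rows(deltas=[[-1, -9, 0, 0, 0, -1.5, 12], [0, 0, -40, 0, 0, 0, 12], [0, 0, -45, 0, 0, 0, 12], [0, 0, -40, 0, 0, 0, 12], [0, 0, -22, 0, 0, 0, 12], [0, 0, 0, 0, 0, 0, 12], [0, 0, 0, 0, 0, 0, 32], [0, 0, 0, 0, 0, 0, 32]])

```text
clock: 6.5
position: [0.4393, -0.4451, 0.0202]
tool_rot: [0.996, 1.568, 0.501]
force: [2.8, 14.1, 5.1]
grip_width: 0.0319
```

The slot is turned about 0.24 rad clockwise. The 14 N side force suggests the finger linkage touched the side wall when the fingers opened, so I'll place the other tubes nearer the tray's middle.

play_rows(deltas=[[0, 0, 15, 0, 0, 0, 32], [0, 0, 45, 0, 0, 0, 32], [0, 0, 50, 0, 0, 0, 40], [3, 8, 40, 0, 0, 0, 50], [9, 42, 0, 0, 0, 2, 50], [9, 42, 0, 0, 0, 2, 50], [9, 42, 0, 0, 0, 2, 50], [9, 42, 0, 0, 0, 2, 50]])

```text
clock: 7.5
position: [0.4769, -0.27, 0.1705]
tool_rot: [-0.121, 1.568, -0.479]
force: [0.4, -0.4, -0.5]
grip_width: 0.0502
```

```bash
sed -i 's/w2.png/w3.png/' d.py; python3 d.py
```

```text
{'clock': 7.5, 'position': [0.477, -0.27, 0.17], 'tool_rot': [-0.121, 1.568, -0.479], 'force': [0.357, -0.396, -0.469], 'moment': [0.038, -0.001, -0.001], 'grip_width': 0.05, 'qpos': [0.302, 0.479, 0.143, 1.873, -0.092, 0.792, 1.706]}
```

View pics/w3.png

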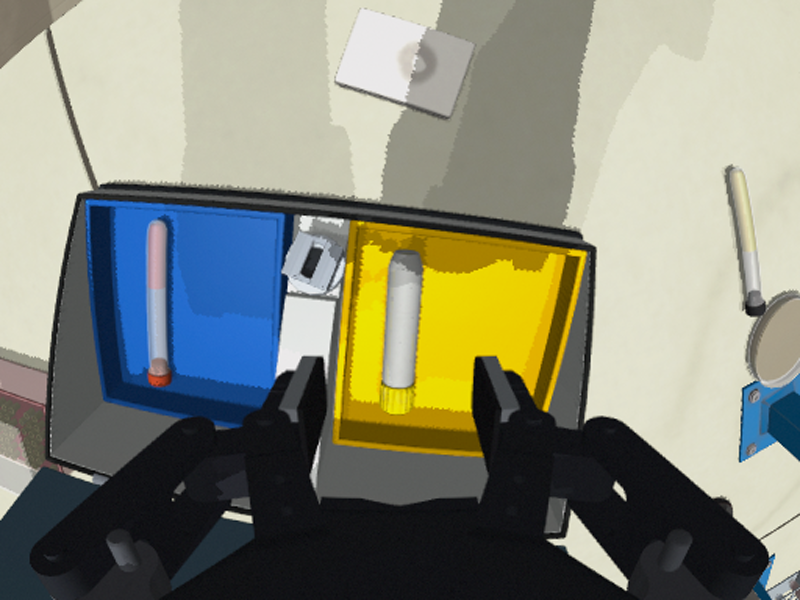

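The red tube lies in the blue tray, at (157,300). Next is the black tube.

play_rows(deltas=[[10, 36, 0, 0, 0, 2.8, 50], [10, 36, 0, 0, 0, 2.8, 50], [10, 36, 0, 0, 0, 2.8, 50], [10, 36, 0, 0, 0, 2.8, 50], [9, 35, 0, 0, 0, 2.8, 50], [9, 35, 0, 0, 0, 2.8, 50], [9, 35, 0, 0, 0, 2.8, 50], [6, 28, -30, 0, 0, 2.5, 50]])

```text
clock: 8.55
position: [0.5518, 0.0074, 0.1414]
tool_rot: [0.01, 1.564, 0.039]
force: [1.3, -0.5, -0.4]
grip_width: 0.0503
```

```bash
cat > k.py <<'E'
from h import *
st();ci=vision.camera_info('wrist');a=grab('wrist');H=cv2.cvtColor(a,cv2.COLOR_RGB2HSV)
# yellowish culture in black tube: print mask comps near image centre
m=((H[...,0]>15)&(H[...,0]<35)&(H[...,1]>45)&(H[...,2]>120)).astype(np.uint8)
k,l,s,c=cv2.connectedComponentsWithStats(m)
for i in range(1,k):
    if s[i,4]>80:
        p=np.argwhere(l==i)[:,::-1].astype(np.float32);r=cv2.minAreaRect(p)
        print(s[i].tolist(),c[i].round(1),onz('wrist',*c[i],.0095,ci).round(4),[np.round(x,1) for x in r])
E
python3 k.py
```

```text
{'clock': 8.55, 'position': [0.552, 0.007, 0.141], 'tool_rot': [0.01, 1.564, 0.039], 'force': [1.334, -0.523, -0.389], 'moment': [-0.031, 0.072, -0.002], 'grip_width': 0.05, 'qpos': [-0.129, 0.52, 0.01, 1.883, -0.007, 0.732, 1.485]}
[0, 82, 84, 143, 5449] [ 37.6 155.7] [ 0.5319 -0.2424  0.0095] [array([ 18.6, 152.8]), array([ 95.6, 111.8]), np.float64(26.1)]
[247, 116, 14, 71, 850] [253.6 151.1] [0.527  0.0051 0.0095] [array([253.5, 151. ]), array([70., 13.]), np.float64(90.0)]
[361, 151, 19, 22, 266] [370. 162.] [0.5329 0.1208 0.0095] [array([370.1, 162.1]), array([13.7, 21.2]), np.float64(20.6)]
[0, 216, 32, 26, 93] [ 15.1 228.8] [ 0.6302 -0.3119  0.0095] [array([ 15. , 228.7]), array([39.2,  2.4]), np.float64(36.9)]
[252, 248, 58, 57, 2176] [281.4 276.8] [0.6653 0.0396 0.0095] [array([278.3, 277.7]), array([56.1, 53.6]), np.float64(78.9)]
```

play_rows(deltas=[[-1, -1, -45, 0, 0, -0.4, 50], [0, 0, -50, 0, 0, 0, 50], [0, 0, -40, 0, 0, 0, 50], [0, 0, 0, 0, 0, 0, 12], [0, 0, 0, 0, 0, 0, 12], [0, 0, 0, 0, 0, 0, 12], [0, 0, 0, 0, 0, 0, 12], [0, 0, 20, 0, 0, 0, 12]])

```text
clock: 9.6
position: [0.5481, 0.0054, 0.0237]
tool_rot: [-3.01, 1.57, -2.989]
force: [0.2, -0.6, 0.1]
grip_width: 0.0171
```

play_rows(deltas=[[0, 0, 50, 0, 0, 0, 12], [-2, -10, 50, 0, 0, 0, 12], [-7, -35, 40, 0, 0, -2.8, 12], [-9, -40, 0, 0, 0, -2.8, 12], [-9, -40, 0, 0, 0, -2.8, 12], [-9, -40, 0, 0, 0, -2.8, 12], [-9, -40, 0, 0, 0, -2.8, 12], [-9, -40, 0, 0, 0, -2.8, 12]])

```text
clock: 10.6
position: [0.494, -0.2409, 0.1642]
tool_rot: [0.058, 1.57, -0.216]
force: [0.9, 0.3, 0.1]
grip_width: 0.0171
```

play_rows(deltas=[[-9, -43, 0, 0, 0, -3, 12], [-9, -43, 0, 0, 0, -3, 12], [-9, -43, 0, 0, 0, -3, 12], [-10, -43, 0, 0, 0, -2.8, 12], [0, 0, -35, 0, 0, 0, 12], [0, 0, -50, 0, 0, 0, 12], [0, 0, -42, 0, 0, 0, 12], [0, 0, -20, 0, 0, 0, 12]])

```text
clock: 11.6
position: [0.4568, -0.4112, 0.0151]
tool_rot: [2.853, 1.569, 2.375]
force: [0.2, 0.2, -0.6]
grip_width: 0.0171
```

play_rows(deltas=[[0, 0, 0, 0, 0, 0, 12], [0, 0, 0, 0, 0, 0, 26], [0, 0, 0, 0, 0, 0, 28]])

```text
clock: 11.98
position: [0.458, -0.4121, 0.0179]
tool_rot: [-0.182, 1.569, -0.66]
force: [1.2, 0.1, -0.4]
grip_width: 0.0281
```

play_rows(deltas=[[0, 0, 25, 0, 0, 0, 28], [0, 0, 55, 0, 0, 0, 28], [0, 0, 50, 0, 0, 0, 40], [2, 20, 20, 0, 0, 1, 55], [2, 43, 0, 0, 0, 1.1, 55], [2, 43, 0, 0, 0, 1.1, 55], [2, 43, 0, 0, 0, 1.1, 55], [2, 43, 0, 0, 0, 1.1, 55]])

```text
clock: 12.98
position: [0.4675, -0.2183, 0.1673]
tool_rot: [0.135, 1.569, -0.249]
force: [-0.0, -0.7, 0.0]
grip_width: 0.0553
```

play_rows(deltas=[[3, 43, 0, 0, 0, 1.1, 55], [3, 43, 0, 0, 0, 1.1, 55], [3, 43, 0, 0, 0, 1.1, 55], [3, 43, 0, 0, 0, 1.1, 55], [3, 43, 0, 0, 0, 1.1, 55], [2, 43, 0, 0, 0, 1.1, 55], [2, 43, 0, 0, 0, 1.1, 55], [0, 42, 0, 0, 0, 1, 55]])

```text
clock: 13.98
position: [0.4866, 0.1249, 0.1673]
tool_rot: [0.55, 1.569, 0.318]
force: [0.4, 0.6, 0.6]
grip_width: 0.0549
```

```bash
cat > k2.py <<'E'
from h import *
st();ci=vision.camera_info('wrist');a=grab('wrist');H=cv2.cvtColor(a,cv2.COLOR_RGB2HSV)
cv2.imwrite('pics/w4.png',cv2.resize(a,(800,600))[:,:,::-1])
m=((H[...,0]>20)&(H[...,0]<33)&(H[...,1]>140)&(H[...,2]>90)).astype(np.uint8)
k,l,s,c=cv2.connectedComponentsWithStats(m)
for i in range(1,k):
    if s[i,4]>40:
        r=cv2.minAreaRect(np.argwhere(l==i)[:,::-1].astype(np.float32))
        print(s[i].tolist(),c[i].round(1),onz('wrist',*c[i],.0125,ci).round(4),[np.round(x,1) for x in r])
E
python3 k2.py
```

```text
{'clock': 13.975, 'position': [0.487, 0.125, 0.167], 'tool_rot': [0.55, 1.569, 0.318], 'force': [0.386, 0.566, 0.588], 'moment': [-0.009, -0.073, -0.007], 'grip_width': 0.055, 'qpos': [-0.41, 0.416, 0.052, 1.985, -0.031, 0.739, 1.0]}
[243, 205, 23, 21, 413] [254.1 214.8] [0.5332 0.1127 0.0125] [array([254., 215.]), array([20., 22.]), np.float64(90.0)]
[0, 223, 43, 78, 1887] [ 22.9 262.2] [ 0.5384 -0.2505  0.0125] [array([ 17.4, 261.6]), array([44.2, 72.3]), np.float64(7.1)]
[0, 297, 34, 20, 77] [ 16.8 306.8] [ 0.6217 -0.3388  0.0125] [array([ 16.4, 306.6]), array([38. ,  2.1]), np.float64(27.3)]
```

play_rows(deltas=[[0, 0, -45, 0, 0, -0.5, 55], [0, 0, -55, 0, 0, 0, 55], [0, 0, -40, 0, 0, 0, 55], [0, 0, -20, 0, 0, 0, 55], [0, 0, 0, 0, 0, 0, 15], [0, 0, 0, 0, 0, 0, 15], [0, 0, 0, 0, 0, 0, 15], [0, 0, 0, 0, 0, 0, 15]])

```text
clock: 15.02
position: [0.487, 0.1236, 0.0073]
tool_rot: [0.56, 1.569, 0.319]
force: [-0.4, 0.0, 10.5]
grip_width: 0.0216
```

play_rows(deltas=[[0, 0, 30, 0, 0, 0, 15], [0, 0, 50, 0, 0, 0, 15], [0, -10, 50, 0, 0, 0, 15], [3, -38, 30, 0, 0, -1.5, 15], [4, -42, 0, 0, 0, -1.5, 15], [4, -42, 0, 0, 0, -1.5, 15], [4, -42, 0, 0, 0, -1.5, 15], [4, -42, 0, 0, 0, -1.5, 15]])

```text
clock: 16.02
position: [0.5053, -0.094, 0.1669]
tool_rot: [0.436, 1.57, 0.063]
force: [0.6, 0.3, 0.1]
grip_width: 0.022
```

play_rows(deltas=[[10, -37, 0, 0, 0, -1.5, 15], [10, -37, 0, 0, 0, -1.5, 15], [10, -37, 0, 0, 0, -1.5, 15], [11, -38, 0, 0, 0, -1.5, 15], [0, 0, -35, 0, 0, 0, 15], [0, 0, -50, 0, 0, 0, 15], [0, 0, -42, 0, 0, 0, 15], [0, 0, -20, 0, 0, 0, 15]])

```text
clock: 17.02
position: [0.5455, -0.2413, 0.0177]
tool_rot: [-3.036, 1.569, 2.77]
force: [0.9, 0.0, 0.4]
grip_width: 0.0221
```

play_rows(deltas=[[0, 0, 0, 0, 0, 0, 15], [0, 0, 0, 0, 0, 0, 32], [0, 0, 0, 0, 0, 0, 34], [0, 0, 25, 0, 0, 0, 34], [0, 0, 50, 0, 0, 0, 34], [0, 0, 50, 0, 0, 0, 30], [-10, -20, 40, 0, 0, 0, 30], [-10, -20, 30, 0, 0, 0, 30]])

```text
clock: 18.02
position: [0.5265, -0.2822, 0.2174]
tool_rot: [0.113, 1.568, -0.363]
force: [-0.1, -0.2, -0.1]
grip_width: 0.0303
```

```bash
sed -i 's/w3.png/w5.png/' d.py; python3 d.py
```

```text
{'clock': 18.025, 'position': [0.526, -0.282, 0.217], 'tool_rot': [0.113, 1.568, -0.363], 'force': [-0.052, -0.191, -0.136], 'moment': [0.014, 0.008, -0.027], 'grip_width': 0.03, 'qpos': [0.27, 0.497, 0.176, 1.701, -0.103, 0.95, 1.58]}
```

View pics/w5.png

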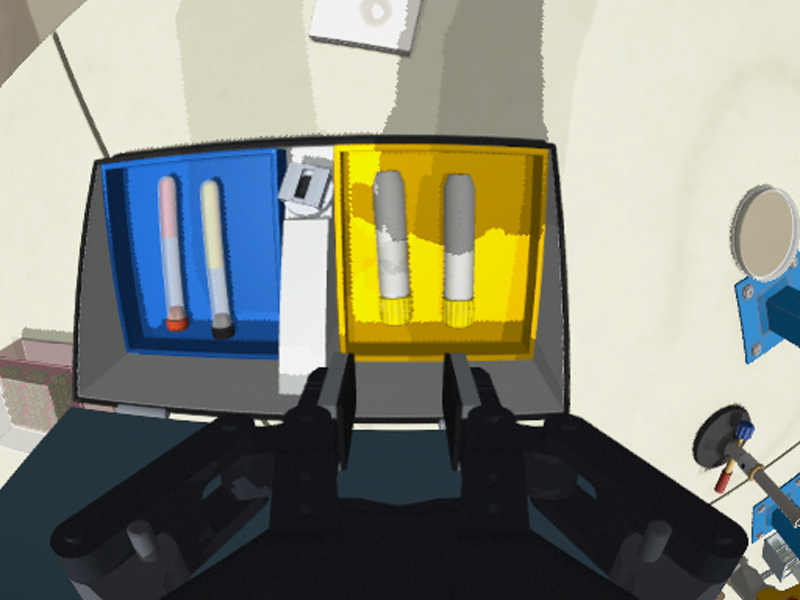

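All four tubes lie in their trays: red (172,250), black (215,255), plastic at (393,245) and (459,245). Next I locate the cover edge.

```bash
cat >> h.py <<'E'
Y=np.radians(-27.37);RC=np.array([[np.cos(Y),-np.sin(Y),0],[np.sin(Y),np.cos(Y),0],[0,0,1]]);C0=np.array([.4968,-.3399,0])
toC=lambda p:RC.T@(np.array(p)-C0)
toW=lambda p:RC@np.array(p)+C0
E
cat > m.py <<'E'
from h import *
for u,v in((230,20),(505,148),(780,278)):
    print(toC(onz('top',290+u/4.324,115+v/4.324,.312)).round(4))
print('blk wing',toC(onz('top',290+498/4.324,115+112/4.324,.275)).round(4))
print(toC(telemetry.observe()['position']).round(4), [toW(p).round(4) for p in((.15,.06,.29),(.0,.06,.275))])
E
python3 m.py
```

```text
[0.1026 0.1705 0.312 ]
[ 0.1026 -0.0029  0.312 ]
[ 0.1016 -0.1732  0.312 ]
blk wing [ 0.137  -0.0012  0.275 ]
[0.001  0.0611 0.2208] [array([ 0.6576, -0.3556,  0.29  ]), array([ 0.5244, -0.2866,  0.275 ])]
```

```bash
cat > n.py <<'E'
from h import *
s=.64
r=lambda n,u,v:ray(n,u*s,v*s)
for a,b in(((645,108),(690,193)),((735,42),(697,66))):
    p=tri([r('top',*a),r('side',*b)]);print(p.round(3),proj('top',p)/s,proj('side',p)/s)
E
python3 n.py
```

```text
[ 0.785 -0.408  0.363] [651.03118575  99.58297561] [680.03467272 198.25018146]
[ 0.767 -0.427  0.537] [733.28248108  43.92430168] [698.83856932  64.52674886]
```

play_rows(deltas=[[0, 0, 50, 0, 0, 0, 5], [0, 0, 50, 0, 0, 0, 5], [5, -2, 30, 0, 0, 0, 5], [30, -15, 0, 0, 0, 0, 5], [35, -18, 0, 0, 0, 0, 5], [35, -18, 0, 0, 0, 0, 5], [18, -9, 0, 0, 0, 0, 5], [0, 0, 0, 0, 0, 0, 5]])

```text
clock: 19.08
position: [0.6498, -0.3438, 0.3438]
tool_rot: [-2.433, 1.57, -2.91]
force: [-0.9, 1.0, -0.7]
grip_width: 0.0052
```

```bash
cat > o.py <<'E'
from h import *
st();print(toC(telemetry.observe()['position']).round(4))
a=grab('side');cv2.imwrite('pics/s1.png',cv2.resize(a[60:330,200:460],(624,600-0),interpolation=cv2.INTER_CUBIC)[:,:,::-1])
E
python3 o.py
```

```text
{'clock': 19.075, 'position': [0.65, -0.344, 0.344], 'tool_rot': [-2.433, 1.57, -2.91], 'force': [-0.896, 1.007, -0.688], 'moment': [0.044, -0.018, -0.038], 'grip_width': 0.005, 'qpos': [0.303, 0.653, 0.203, 1.106, -0.124, 1.394, 1.581]}
[0.1377 0.0669 0.3438]
```

View pics/s1.png

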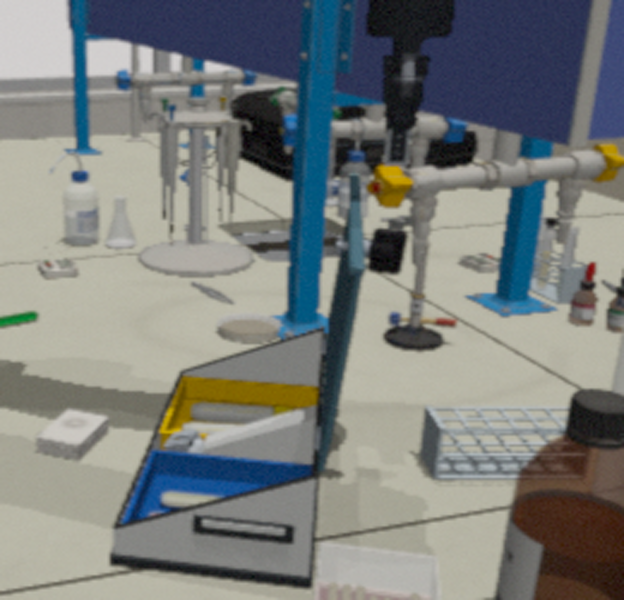

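The side view shows the closed fingers at (400,150), just behind and above the open cover's edge at (355,185). The wing is behind the cover at (388,250).

play_rows(deltas=[[0, 0, -25, 0, 0, 0, 5], [0, 0, -27, 0, 0, 0, 5], [-14, 7, 0, 0, 0, 0, 5], [-14, 7, 0, 0, 0, 0, 5], [-14, 7, -1, 0, 0, 0, 5], [-14, 7, -2, 0, 0, 0, 5], [-14, 7, -3, 0, 0, 0, 5], [-14, 7, -3, 0, 0, 0, 5]])

```text
clock: 20.12
position: [0.5643, -0.301, 0.2843]
tool_rot: [0.225, 1.569, -0.252]
force: [1.1, -0.0, -0.2]
grip_width: 0.0047
```

play_rows(deltas=[[-14, 7, -3, 0, 0, 0, 5], [-14, 7, -3, 0, 0, 0, 5], [-14, 7, -4, 0, 0, 0, 5], [-10, 5, -4, 0, 0, 0, 5], [0, 0, 0, 0, 0, 0, 5], [0, 0, 0, 0, 0, 0, 5]])

```text
clock: 20.88
position: [0.5137, -0.2757, 0.2696]
tool_rot: [0.069, 1.57, -0.407]
force: [0.6, -0.3, 0.1]
grip_width: 0.0053
```

```bash
cat > o.py <<'E'
from h import *
st();print(toC(telemetry.observe()['position']).round(4))
a=grab('side');np.save('s2.npy',a)
H=cv2.cvtColor(a,cv2.COLOR_RGB2HSV)
o=np.load('s1.npy') if 0 else None
ys,xs=np.where((H[...,0]>100)&(H[...,0]<125)&(H[...,1]>170)&(H[...,2]>60)&(np.arange(512)[None]<330)&(np.arange(384)[:,None]>220));print('blue tray px',len(ys))
E
python3 o.py
```

```text
{'clock': 20.875, 'position': [0.514, -0.276, 0.27], 'tool_rot': [0.069, 1.57, -0.407], 'force': [0.567, -0.274, 0.074], 'moment': [-0.054, -0.013, 0.028], 'grip_width': 0.005, 'qpos': [0.253, 0.421, 0.193, 1.679, -0.09, 1.05, 1.568]}
[-0.0145  0.0648  0.2696]
blue tray px 1040
```

play_rows(deltas=[[0, 0, 30, 0, 0, 0, 30], [0, 0, 20, -3.7, -7.1, 0, 50], [0, 0, 0, -3.7, -7.1, 0, 50], [0, 0, 0, -3.7, -7.1, 0, 50], [0, 0, 0, 0, 0, 0, 50], [0, 0, 0, 0, 0, 0, 50], [0, 0, 0, 0, 0, 0, 50], [0, 0, 0, 0, 0, 0, 50]])

```text
clock: 21.92
position: [0.5137, -0.2759, 0.3191]
tool_rot: [-0.005, 1.152, -0.481]
force: [-0.3, -0.8, -0.3]
grip_width: 0.05
```

```bash
python3 o.py
```

```text
{'clock': 21.925, 'position': [0.514, -0.276, 0.319], 'tool_rot': [-0.005, 1.152, -0.481], 'force': [-0.313, -0.771, -0.33], 'moment': [0.15, 0.367, -0.009], 'grip_width': 0.05, 'qpos': [0.183, 0.17, 0.208, 1.97, 0.01, 0.59, 1.468]}
[-0.0145  0.0646  0.3191]
blue tray px 0
```

play_rows(deltas=[[-24, -2, -15, 0, 0, 0, 40], [-24, -2, -32, 0, 0, 0, 40], [-24, -3, -34, 0, 0, 0, 40], [-24, -3, -34, 0, 0, 0, 40], [-20, -2, -32, 0, 0, 0, 40], [0, 0, 0, 0, 0, 0, 40]])

```text
clock: 22.72
position: [0.4083, -0.2838, 0.188]
tool_rot: [0.023, 1.159, -0.452]
force: [1.0, -0.6, 0.1]
grip_width: 0.0398
```

```bash
sed -i 's/w5.png/w6.png/' d.py; python3 d.py
```

```text
{'clock': 22.725, 'position': [0.408, -0.284, 0.188], 'tool_rot': [0.023, 1.159, -0.452], 'force': [0.996, -0.647, 0.095], 'moment': [0.197, 0.327, -0.006], 'grip_width': 0.04, 'qpos': [0.322, 0.243, 0.21, 2.309, -0.395, 0.198, 1.984]}
```

View pics/w6.png

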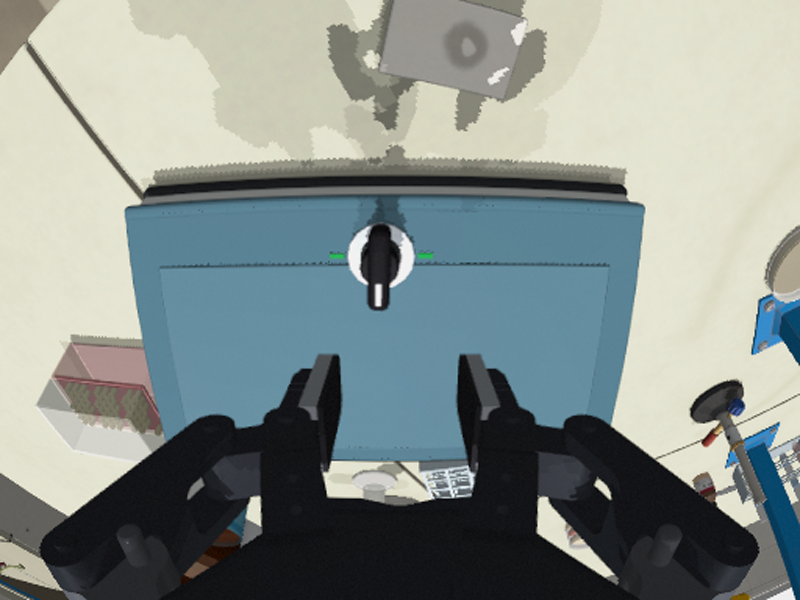

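The wrist view shows the cover shut, the wing at (378,268) pointing front to rear with its tick at the rear end (378,295), and green ticks at (337,256) and (426,256). The free edge runs (127,208)–(645,206). The arm stopped short because joint 6 is near its limit.

```bash
cp w.npz w6.npz; cat > p.py <<'E'
from h import *
w=np.load('w6.npz');ci=dict(mtx=vision.camera_info('wrist')['mtx'],rvec=w['r'],tvec=w['t'])
a=np.radians(24);n=np.array([-np.sin(a),0,np.cos(a)]);u=np.array([np.cos(a),0,np.sin(a)]);B=np.array([-.0593,0,.0537])
def Q(x,y,h):
    c,d=ray('wrist',x*.64,y*.64,ci);c=toC(c);d=RC.T@d;p0=B+n*h
    q=c+d*(n@(p0-c))/(n@d)-B;return np.array([q@u,q[1],q@n]).round(4)
for p in((127,208),(645,206),(331,256),(433,256)): print(p,Q(*p,.006))
for h in(.03,.038,.045): print(h,Q(379,227,h),Q(377.5,310,h))
print('tcp',toC(telemetry.observe()['position']).round(4))
im=w['w'][130:210,210:275];cv2.imwrite('pics/wing.png',cv2.resize(im,(488,600),interpolation=cv2.INTER_CUBIC)[:,:,::-1])
E
python3 p.py
```

```text
(127, 208) [-0.0361 -0.1721  0.006 ]
(645, 206) [-0.036   0.1737  0.006 ]
(331, 256) [-0.0001 -0.0315  0.006 ]
(433, 256) [0.0001 0.0312 0.006 ]
0.03 [-0.0215 -0.001   0.03  ] [ 0.0268 -0.0023  0.03  ]
0.038 [-0.0227 -0.0007  0.038 ] [ 0.0241 -0.002   0.038 ]
0.045 [-0.0238 -0.0005  0.045 ] [ 0.0217 -0.0017  0.045 ]
tcp [-0.1035  0.0096  0.1888]
```

View pics/wing.png

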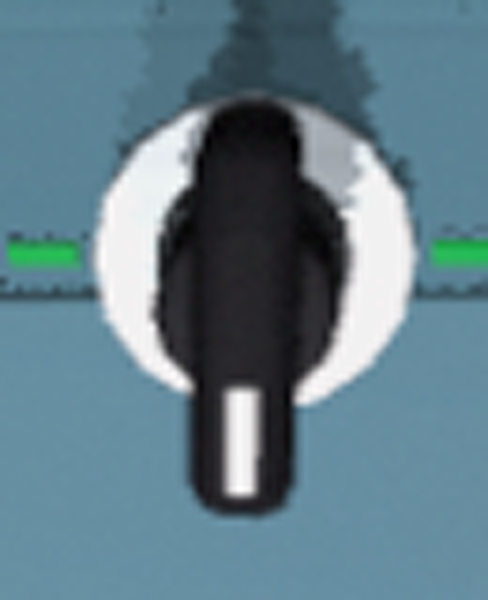

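The wing stands at about 0.03 rad and the slot at about 0.24 rad. The cover model agrees with the image to within a few mm at the corners and 0.5 mm at the ticks. I move to the pre-grasp pose.

play_rows(deltas=[[2, -4, -15, 0, 0, 0, 40], [2, -4, -18, 0, 0, 0, 40], [2, -4, -18, 0, 0, 0, 35], [2, -3, -16, 0, 0, 0, 30], [0, 0, 0, 0, 0, 0, 30]])

```text
clock: 23.4
position: [0.421, -0.2996, 0.1425]
tool_rot: [0.04, 1.182, -0.432]
force: [-0.7, 0.5, 0.4]
grip_width: 0.0301
```

```bash
cat > q.py <<'E'
from h import *
import sys
from scipy.spatial.transform import Rotation as Ro
s=telemetry.observe();st()
a=np.radians(24);n=np.array([-np.sin(a),0,np.cos(a)]);u=np.array([np.cos(a),0,np.sin(a)]);B=np.array([-.0593,0,.0537])
p=toC(s['position']);q=p-B;print('tcp u,y,h mm',(np.array([q@u,q[1],q@n])*1e3).round(1))
h=float(sys.argv[1]);turn=float(sys.argv[2]);e=np.array([0,1,0])
cw=-turn  # rotate about n by -turn
R0=np.stack([-n,e,np.cross(-n,e)],1)   # tool x=-n, y=jaw
Rg=RC@Ro.from_rotvec(n*cw).as_matrix()@R0
R=Ro.from_euler('xyz',s['tool_rot']).as_matrix()
if (R[:,1]@Rg[:,1])<0: Rg=Rg@np.diag([1,-1,-1])
print('rotvec deg',np.degrees(Ro.from_matrix(Rg@R.T).as_rotvec()).round(1),'angle cw of jaw now',round(float(np.arctan2((RC.T@R[:,1])@u*np.sign((RC.T@R[:,1])[1]),abs((RC.T@R[:,1])[1]))),3))
print('shift mm',((toW(B+n*h)-s['position'])*1e3).round(1),'n world',(RC@n).round(3), 'F along n',round(float(RC@n@np.array(s['force'])),1))
E
python3 q.py .026 .03
```

```text
{'clock': 23.4, 'position': [0.421, -0.3, 0.142], 'tool_rot': [0.04, 1.182, -0.432], 'force': [-0.686, 0.516, 0.446], 'moment': [0.211, 0.376, -0.016], 'grip_width': 0.03, 'qpos': [0.334, 0.377, 0.238, 2.285, -0.908, 0.162, 2.515]}
tcp u,y,h mm [11.9  0.9 91.9]
rotvec deg [-1.  -1.5 -2.1] angle cw of jaw now -0.002
shift mm [ 13.7  -8.2 -65. ] n world [-0.361  0.187  0.914] F along n 0.8
```

Joints 6 and 7 are near their limits. I stand the tool nearer vertical, which tilts it only in the wing's own plane, so the pinch still works.

play_rows(deltas=[[0, 0, 0, 2.7, 5.3, 0, 30], [0, 0, 0, 2.8, 5.4, 0, 30], [0, 0, 0, 2.8, 5.3, -1, 30], [0, 0, 0, 0, 0, 0, 30]])

```text
clock: 23.9
position: [0.4221, -0.2993, 0.1409]
tool_rot: [0.184, 1.468, -0.307]
force: [-0.2, -0.3, -1.0]
grip_width: 0.0301
```

```bash
cat > q.py <<'E'
from h import *
import sys
from scipy.spatial.transform import Rotation as Ro
# args: grip h (m), total wing turn angle (rad), tool tilt off vertical when wing at 0 (deg), press
h,turn,tilt=map(float,sys.argv[1:4]); 
s=telemetry.observe();st()
a=np.radians(24);n=np.array([-np.sin(a),0,np.cos(a)]);u=np.array([np.cos(a),0,np.sin(a)]);B=np.array([-.0593,0,.0537])
t=np.radians(tilt);d=np.array([np.sin(t),0,-np.cos(t)]);e=np.array([0,1.,0])
Rt=Ro.from_rotvec(-n*turn).as_matrix()
Rg=RC@Rt@np.stack([d,e,np.cross(d,e)],1)
G=B+n*h; P=toW(G+Rt@d*.019)
R=Ro.from_euler('xyz',s['tool_rot']).as_matrix()
if R[:,1]@Rg[:,1]<0: Rg=Rg@np.diag([1,-1,-1])
g=RC.T@(np.array(s['position'])-R[:,0]*.019-C0)-B
print('grasp u,y,h mm',(np.array([g@u,g[1],g@n])*1e3).round(1))
jc=RC.T@R[:,1]; jc=jc*np.sign(jc[1]); print('jaw cw rad',round(float(np.arctan2(jc@u,jc[1])),3))
print('shift mm',((P-s['position'])*1e3).round(1),'rotvec deg',np.degrees(Ro.from_matrix(Rg@R.T).as_rotvec()).round(1))
print('n world',(RC@n).round(3),'F along n',round(float(RC@n@np.array(s['force'])),1))
E
python3 q.py .042 .03 4
```

```text
{'clock': 23.9, 'position': [0.422, -0.299, 0.141], 'tool_rot': [0.184, 1.468, -0.307], 'force': [-0.225, -0.332, -0.978], 'moment': [0.03, 0.132, 0.0], 'grip_width': 0.03, 'qpos': [0.016, 0.538, 0.68, 2.07, -0.636, 0.632, 2.205]}
grasp u,y,h mm [ 17.9   1.3 108.2]
jaw cw rad 0.019
shift mm [  8.2  -5.9 -67.8] rotvec deg [ 0.5  1.8 -0.8]
n world [-0.361  0.187  0.914] F along n -0.9
```

play_rows(deltas=[[2, -2, -18, 0, 0.9, -0.4, 30], [2, -2, -18, 0.5, 0.9, -0.4, 30], [2, -1, -18, 0, 0, 0, 30], [2, -1, -14, 0, 0, 0, 30], [0, 0, 0, 0, 0, 0, 30]])

```text
clock: 24.52
position: [0.4286, -0.305, 0.0721]
tool_rot: [0.199, 1.5, -0.309]
force: [0.2, -0.2, -0.5]
grip_width: 0.03
```

```bash
python3 q.py .042 .03 4
```

```text
{'clock': 24.525, 'position': [0.429, -0.305, 0.072], 'tool_rot': [0.199, 1.5, -0.309], 'force': [0.236, -0.159, -0.457], 'moment': [-0.032, 0.147, 0.041], 'grip_width': 0.03, 'qpos': [0.107, 0.669, 0.567, 2.058, -0.738, 0.546, 2.269]}
grasp u,y,h mm [-1.8 -0.6 41.7]
jaw cw rad 0.033
shift mm [ 1.6 -0.2  1. ] rotvec deg [-0.1  0.   0.1]
n world [-0.361  0.187  0.914] F along n -0.5
```

play_rows(deltas=[[1, 0, 1, 0, 0, 0, 20], [0, 0, 0, 0, 0, 0, 6], [0, 0, 0, 0, 0, 0, 6], [0, 0, 0, 0, 0, 0, 6]], grip_force=45)

```text
clock: 25.02
position: [0.4303, -0.3057, 0.0742]
tool_rot: [0.183, 1.498, -0.325]
force: [-2.8, -4.5, 4.2]
grip_width: 0.0114
```

```bash
python3 q.py .042 .24 4
```

```text
{'clock': 25.025, 'position': [0.43, -0.306, 0.074], 'tool_rot': [0.183, 1.498, -0.325], 'force': [-2.786, -4.544, 4.212], 'moment': [-1.091, 0.512, -0.071], 'grip_width': 0.011, 'qpos': [0.103, 0.668, 0.572, 2.055, -0.736, 0.55, 2.266]}
grasp u,y,h mm [ 0.7 -0.3 42.9]
jaw cw rad 0.033
shift mm [ 0.7  1.6 -1.1] rotvec deg [  4.3  -2.2 -10.9]
n world [-0.361  0.187  0.914] F along n 4.0
```

play_rows(deltas=[[0, 0.7, 0, 2.1, -1.1, -5.5, 6], [0, 0.7, 0, 2.2, -1.1, -5.5, 6], [0, 0, 0, 0, 0, 0, 6]])

```text
clock: 25.4
position: [0.4309, -0.3047, 0.0745]
tool_rot: [1.014, 1.455, 0.309]
force: [1.7, -5.6, 6.2]
grip_width: 0.0108
```

```bash
python3 q.py .042 .24 4
```

```text
{'clock': 25.4, 'position': [0.431, -0.305, 0.074], 'tool_rot': [1.014, 1.455, 0.309], 'force': [1.728, -5.634, 6.197], 'moment': [-1.206, -0.238, -0.186], 'grip_width': 0.011, 'qpos': [0.156, 0.667, 0.559, 2.053, -0.834, 0.591, 2.191]}
grasp u,y,h mm [ 0.6 -0.6 43.1]
jaw cw rad 0.244
shift mm [ 0.1  0.6 -1.3] rotvec deg [0.  0.1 0.3]
n world [-0.361  0.187  0.914] F along n 4.0
```

play_rows(deltas=[[1.1, -0.6, -2.7, 0, 0, 0, 6], [1.1, -0.6, -2.7, 0, 0, 0, 6], [0, 0, 0, 0, 0, 0, 6]])

```text
clock: 25.78
position: [0.4331, -0.3058, 0.069]
tool_rot: [1.007, 1.456, 0.305]
force: [-0.7, -5.1, 7.8]
grip_width: 0.0112
```

```bash
python3 q.py .033 .24 4
```

```text
{'clock': 25.775, 'position': [0.433, -0.306, 0.069], 'tool_rot': [1.007, 1.456, 0.305], 'force': [-0.747, -5.147, 7.827], 'moment': [-1.175, -0.074, -0.175], 'grip_width': 0.011, 'qpos': [0.162, 0.678, 0.55, 2.049, -0.841, 0.584, 2.199]}
grasp u,y,h mm [ 0.6 -0.6 37.1]
jaw cw rad 0.242
shift mm [ 1.2  0.1 -4. ] rotvec deg [0.1 0.1 0.1]
n world [-0.361  0.187  0.914] F along n 6.5
```

play_rows(deltas=[[0.8, -0.4, -1.9, 0, 0, 0, 6], [0.5, -0.3, -1.3, 0, 0, 0, 6], [0, 0, 0, 0, 0, 0, 6]])

```text
clock: 26.15
position: [0.4341, -0.3064, 0.0662]
tool_rot: [1.012, 1.456, 0.309]
force: [-4.6, -2.7, 17.5]
grip_width: 0.0113
```

```bash
python3 q.py .0338 .7 4
```

```text
{'clock': 26.15, 'position': [0.434, -0.306, 0.066], 'tool_rot': [1.012, 1.456, 0.309], 'force': [-4.584, -2.674, 17.454], 'moment': [-0.586, 0.569, -0.05], 'grip_width': 0.011, 'qpos': [0.167, 0.683, 0.545, 2.046, -0.846, 0.581, 2.202]}
grasp u,y,h mm [ 0.6 -0.6 34.1]
jaw cw rad 0.242
shift mm [2.2 2.6 0.1] rotvec deg [  9.6  -4.9 -23.9]
n world [-0.361  0.187  0.914] F along n 17.1
```

It is pressed fully in: 9 mm of travel, stopping at 17 N. Now I turn it.

play_rows(deltas=[[0.3, 0.5, 0, 1.9, -1, -4.8, 6], [0.4, 0.5, 0, 1.9, -1, -4.8, 6], [0.4, 0.5, 0, 1.9, -1, -4.8, 6], [0.5, 0.5, 0, 1.9, -1, -4.8, 6], [0.5, 0.5, 0, 2, -0.9, -4.7, 6], [0, 0, 0, 0, 0, 0, 6]])

```text
clock: 26.9
position: [0.4361, -0.3049, 0.0666]
tool_rot: [1.643, 1.303, 0.51]
force: [-7.3, -5.7, 24.0]
grip_width: 0.0113
```

```bash
python3 q.py .0345 1.15 4
```

```text
{'clock': 26.9, 'position': [0.436, -0.305, 0.067], 'tool_rot': [1.643, 1.303, 0.51], 'force': [-7.324, -5.702, 24.008], 'moment': [-0.847, 0.438, -0.148], 'grip_width': 0.011, 'qpos': [0.284, 0.681, 0.503, 2.071, -1.078, 0.642, 2.059]}
grasp u,y,h mm [ 0.4 -1.  34. ]
jaw cw rad 0.702
shift mm [2.6 1.8 1.3] rotvec deg [  9.3  -4.7 -23.4]
n world [-0.361  0.187  0.914] F along n 23.5
```

play_rows(deltas=[[0.4, 0.5, 0.4, 1.7, -0.9, -4.3, 6], [0.5, 0.5, 0.3, 1.7, -0.9, -4.3, 6], [0.5, 0.3, 0.2, 1.7, -0.9, -4.3, 6], [0, 0, 0, 0, 0, 0, 6]])

```text
clock: 27.4
position: [0.4373, -0.3044, 0.0671]
tool_rot: [1.826, 1.22, 0.458]
force: [-6.0, -10.9, 13.6]
grip_width: 0.0114
```

```bash
python3 q.py .0345 1.3 4
```

```text
{'clock': 27.4, 'position': [0.437, -0.304, 0.067], 'tool_rot': [1.826, 1.22, 0.458], 'force': [-6.02, -10.862, 13.633], 'moment': [-2.178, 0.434, -0.697], 'grip_width': 0.011, 'qpos': [0.357, 0.673, 0.455, 2.102, -1.21, 0.645, 1.988]}
grasp u,y,h mm [ 0.2 -1.1 34.2]
jaw cw rad 0.949
shift mm [2.3 1.1 1.1] rotvec deg [  7.4  -3.7 -18.3]
n world [-0.361  0.187  0.914] F along n 12.6
```

Joint 5 is close to its limit with the wing at 0.95 rad. I release here, then push the wing's end round the rest of the way with the closed fingertips.

play_rows(deltas=[[0, 0, 0, 0, 0, 0, 30], [0, 0, 0, 0, 0, 0, 30], [-4, 2, 10, 0, 0, 0, 30], [-8, 4, 20, 0, 0, 0, 30], [-4, 2, 16, -1.9, 1, 4.6, 10], [0, 0, 0, -1.9, 1, 4.6, 0], [0, 0, 0, 0, 0, 0, 0]])

```text
clock: 28.28
position: [0.4216, -0.2932, 0.1127]
tool_rot: [1.702, 1.282, 0.507]
force: [0.2, 0.2, -1.0]
grip_width: 0.0001
```

```bash
cat > r.py <<'E'
from h import *
import sys
s=telemetry.observe();st()
a=np.radians(24);n=np.array([-np.sin(a),0,np.cos(a)]);u=np.array([np.cos(a),0,np.sin(a)]);B=np.array([-.0593,0,.0537])
q=toC(s['position'])-B;print('tcp u,y,h',(np.array([q@u,q[1],q@n])*1e3).round(1),'u world',(RC@u).round(3))
x=[float(v) for v in sys.argv[1:4]]
print('shift',((toW(B+u*x[0]+np.array([0,x[1],0])+n*x[2])-s['position'])*1e3).round(1))
if len(sys.argv)>4:
    w=grab('wrist');cv2.imwrite('pics/'+sys.argv[4],w[40:384-0,60:450][:,:,::-1])
E
python3 r.py .045 -.015 .045 w7.png
```

```text
{'clock': 28.275, 'position': [0.422, -0.293, 0.113], 'tool_rot': [1.702, 1.282, 0.507], 'force': [0.185, 0.164, -1.031], 'moment': [-0.13, 0.298, -0.007], 'grip_width': 0.0, 'qpos': [0.255, 0.576, 0.547, 2.105, -0.994, 0.684, 1.929]}
tcp u,y,h [-2.4  7.  65.7] u world [ 0.811 -0.42   0.407]
shift [ 35.9 -43.3   0.4]
```

The viewer's picture limit is reached, so from here I check by numbers only.

play_rows(deltas=[[10, -13, 5, 0, 0, 0, 0], [10, -14, 5, 0, 0, 0, 0], [10, -14, 4, 0, 0, 0, 0], [4, -2, -11, 0, 0, 0, 0], [4, -2, -11, 0, 0, 0, 0], [5, -2, -11, 0, 0, 0, 0], [0, 0, 0, 0, 0, 0, 0]])

```text
clock: 29.2
position: [0.464, -0.3402, 0.0919]
tool_rot: [1.709, 1.283, 0.512]
force: [0.1, -0.2, 0.8]
grip_width: 0.0001
```

```bash
cat > v.py <<'E'
from h import *
# black wing as seen by wrist camera, cast to its plane, main axis by PCA
ci=vision.camera_info('wrist');w=grab('wrist').astype(int);np.save('v.npy',w)
a=np.radians(24);n=np.array([-np.sin(a),0,np.cos(a)]);u=np.array([np.cos(a),0,np.sin(a)]);B=np.array([-.0593,0,.0537])
K=np.array(ci['mtx']);R=cv2.Rodrigues(np.array(ci['rvec']))[0];t=np.array(ci['tvec']).ravel()
def pix(uu,y,h):
    q=R@toW(B+u*uu+np.array([0,y,0])+n*h)+t;r=np.arctan2(np.hypot(q[0],q[1]),q[2]);k=K[0,0]*r/np.hypot(q[0],q[1]);return int(round(K[0,2]+k*q[0])),int(round(K[1,2]+k*q[1]))
for h in(.046,):   # ascii map of brightness on wing-top plane, 3 mm cells; rows: y +30..-30, cols u -30..30
    for y in np.arange(.03,-.031,-.003):
        L=''
        for x in np.arange(-.03,.031,.003):
            c,r=pix(x,y,h)
            if 0<=c<512 and 0<=r<384:
                p=w[r,c];L+='#' if p.max()<70 else ('W' if p.min()>170 else ('g' if p[1]>p[2]+30 else '.'))
            else: L+=' '
        print(L)
E
python3 r.py .035 -.015 .024; python3 v.py
```

```text
{'clock': 29.2, 'position': [0.464, -0.34, 0.092], 'tool_rot': [1.709, 1.283, 0.512], 'force': [0.142, -0.199, 0.766], 'moment': [-0.171, 0.273, 0.011], 'grip_width': 0.0, 'qpos': [0.306, 0.69, 0.535, 1.953, -0.995, 0.74, 1.908]}
tcp u,y,h [ 43.2 -15.4  22.5] u world [ 0.811 -0.42   0.407]
shift [-7.   4.1 -2. ]
W....................
W....................
W....................
W...........g........
W...........g........
W.....####...........
W.....#####WWWW......
......######WWWW.....
.......#######.WW....
.......########WW....
........#######.W....
........#######.W....
........#######WW....
.........###.###W....
...........#..##.....
............#.##.....
............###......
............g........
............g........
.....................
.....................
```

The brightness map shows the wing standing at about 0.95 rad and staying there. I push its end now.

play_rows(deltas=[[-4.1, 2.1, -2, 0, 0, 0, 0], [-4.1, 2.1, -2, 0, 0, 0, 0], [-4.1, 2.1, -2, 0, 0, 0, 0], [-4.1, 2.1, -2, 0, 0, 0, 0], [0, 0, 0, 0, 0, 0, 0]])

```text
clock: 29.88
position: [0.4478, -0.3325, 0.0853]
tool_rot: [1.702, 1.282, 0.505]
force: [1.3, -1.2, 1.8]
grip_width: -0.0002
```

```bash
python3 r.py .018 -.015 .024; python3 v.py
```

```text
{'clock': 29.875, 'position': [0.448, -0.332, 0.085], 'tool_rot': [1.702, 1.282, 0.505], 'force': [1.326, -1.162, 1.829], 'moment': [-0.332, -0.083, -0.064], 'grip_width': -0.0, 'qpos': [0.32, 0.678, 0.517, 2.001, -1.02, 0.707, 1.955]}
tcp u,y,h [ 24.2 -15.9  23.8] u world [ 0.811 -0.42   0.407]
shift [-4.7  3.5 -2.3]
.....................
.....................
.....................
.#...................
........#............
......####...........
......####WWW........
......#####WWWW......
.......######WWW.....
........######WW.....
.......#######WW.....
........######WW.....
........###.##WW...##
.........##W##..#..##
..........##W#..##..#
...........#.##..##..
...........#####..##.
............#..##..##
...............###.##
................#####
................#####
```

play_rows(deltas=[[-3.2, 1.7, -1.6, 0, 0, 0, 0], [-3.2, 1.7, -1.6, 0, 0, 0, 0], [-2.4, 1.3, -1.2, 0, 0, 0, 0], [0, 0, 0, 0, 0, 0, 0]])

```text
clock: 30.42
position: [0.4398, -0.3295, 0.0814]
tool_rot: [1.689, 1.282, 0.492]
force: [5.2, -9.6, 5.7]
grip_width: -0.0003
```

```bash
python3 r.py .01 -.015 .024; python3 v.py
```

```text
{'clock': 30.425, 'position': [0.44, -0.33, 0.081], 'tool_rot': [1.689, 1.282, 0.492], 'force': [5.21, -9.589, 5.659], 'moment': [-1.928, -1.197, -0.642], 'grip_width': -0.0, 'qpos': [0.33, 0.673, 0.507, 2.024, -1.037, 0.687, 1.981]}
tcp u,y,h [ 14.9 -17.   23.7] u world [ 0.811 -0.42   0.407]
shift [-3.1  3.9 -1.8]
#....................
#....................
#....................
#.........g..........
#........###.........
#.......####.........
#.......####W........
#.......####WW.......
#.......####.WW......
#......######WW......
#......######.W......
#......######.W......
#......######WW.##...
#.......##W#W..####..
#.......##W#.#...####
#.......##W#..#...###
#.......##.##..##.###
#........####...#.###
#.........g.##...####
#...........#########
#............########
```

play_rows(deltas=[[6, -3, 3, 0, 0, 0, 0], [8, -4, 4, 0, 0, 0, 0], [-6, 3, 20, 0, 0, 0, 0], [-10, 5, 40, 0, 0, 0, 0], [-10, 25, 40, -3, 1.5, 7, 0], [-5, 20, 20, 0, 0, 0, 0], [0, 0, 0, 0, 0, 0, 0]])

```text
clock: 31.35
position: [0.4228, -0.2804, 0.209]
tool_rot: [1.574, 1.329, 0.506]
force: [0.2, -0.6, -0.6]
grip_width: -0.0002
```

```bash
cat > x.py <<'E'
from h import *
exec(open('v.py').read().split('for h in')[0])
st()
for h in(.046,.053,.006):
    print('h',h)
    for y in np.arange(.034,-.035,-.002):
        L=''
        for x in np.arange(-.026,.027,.002):
            c,r=pix(x,y,h)
            p=w[r,c] if 0<=c<512 and 0<=r<384 else np.array([100]*3)
            L+='#' if p.max()<70 else ('W' if p.min()>170 else ('g' if p[1]>p[2]+30 else '.'))
        if h!=.006 or abs(y)>.02: print(L)
# cover corners check
print('wrist px of free-edge corners', [pix(-.036,s*.174,.006) for s in(-1,1)])
E
python3 x.py
```

```text
{'clock': 31.4, 'position': [0.423, -0.281, 0.208], 'tool_rot': [1.575, 1.33, 0.507], 'force': [-1.127, -0.381, -0.269], 'moment': [-0.128, 0.261, -0.025], 'grip_width': -0.0, 'qpos': [0.062, 0.416, 0.717, 2.039, -0.703, 0.827, 1.725]}
h 0.046
...........................
...........................
.............gg............
..............g............
.............gg............
..............g............
...........................
...........#####...........
...........#####.WW........
..........######.WWW.......
...........#####.WWWW......
...........######WWWWW.....
..........########WWWW.....
..........########.WWWW....
.........##########WWWW....
.........##########WWWW..WW
.........##########WWWW.W.W
........###########WWWW....
.........#########.WWW.....
.........#########WWWW.....
..........##.####.WWWW.....
...........#..##.WWWW......
..........##.W##.WWW.......
..........##.W###WW........
..........##WW##...........
...........#.W.#...........
..........##.W##...........
...........####............
..............g............
.............gg............
................
[... 892 characters left out ...]
........#.g............
..............g............
...........................
...........................
...........................
...........................
...........................
...........................
h 0.006
...........................
...........................
............gg.............
.............g.............
............gg.............
.............g.............
............gg.............
........###WW###W..........
.........##WW###...........
.........##WW###...........
.........##..##............
..........####.............
............gg.............
............gg.............
...........................
wrist px of free-edge corners [(90, 268), (331, 89)]
```

The wing now lies across, in line with the green ticks. I check the press depth from the side camera.

```bash
cat > y.py <<'E'
from h import *
a=np.radians(24);n=np.array([-np.sin(a),0,np.cos(a)]);B=np.array([-.0593,0,.0537])
w=grab('side').astype(int)
for h in(.006,.031,.038,.046,.053): print(h,proj('side',toW(B+n*h+np.array([0,-.021,0]))).round(1), proj('side',toW(B+n*h)).round(1))
c,r=proj('side',toW(B+n*.046+np.array([0,-.02,0]))).round().astype(int)
for i in range(r-12,r+22): print(i,' '.join('%3d'%w[i,j].max() for j in range(c-14,c+15)))
E
python3 y.py
```

```text
0.006 [270.5 254. ] [272.  249.9]
0.031 [266.4 245.2] [268.  241.2]
0.038 [265.2 242.7] [266.8 238.8]
0.046 [263.9 239.9] [265.5 236. ]
0.053 [262.7 237.4] [264.4 233.6]
228 189 191 189 189 191 192 189 189 189 187 191 189 188 188 190 189 190 190 189 184 161 129 125 123 124 124 124 123 122
229 190 191 192 189 191 191 190 191 191 190 188 189 188 189 188 189 189 190 187 173 142 129 127 124 124 128 124 122 123
230 192 193 190 191 191 191 191 190 188 189 191 190 189 189 190 190 189 190 187 163 119 119 126 123 123 122 127 126 124
231 190 189 191 192 191 190 190 190 189 192 190 190 190 190 190 189 189 189 182 154 128 123 124 125 124 124 125 124 125
232 189 190 192 192 191 189 188 190 191 191 191 190 189 191 190 193 191 188 170 134 122 124 124 126 122 125 126 124 122
233 191 191 191 191 192 190 189 192 191 191 188 190 191 192 191 190 191 181 163 134 126 123 124 126 123 124 124 123 122
234 190 189 190 189 191 190 190 190 190 189 190 191 191 191 191 190 184 163 132 116 119 123 126 123 123 124 123 124 119
235 190 190 190 188 191 190 188 189 190 190 192 189 190 191 190 185 159 103  55  58  93 11
[... 2449 characters left out ...]
 113 112 117 113  98  97 103  92  69  73  71  72  88 104 106 114 120 117 124 129 130 130 128 131 129
257 119 114 113 114 112 116 117 106 101 100 105 100  99 100  96 104 107 118 121 110 111 124 137 131 129 130 131 130 130
258 116 115 115 114 118 114 115 104  97 104 105 103 100 106 108 113 119 124 125 121 122 128 131 131 128 130 130 132 130
259 116 115 113 116 116 113 110 103  99 105 103 102 106 114 121 121 122 123 123 123 129 129 129 131 129 134 128 132 130
260 114 115 112 115 117 115 106  97 103 102 101 105 114 121 123 124 124 126 125 119 127 134 130 132 130 130 130 131 130
261 112 115 114 113 113 113 100  97 105 107 104 103 113 120 124 122 121 123 122 122 129 128 131 131 131 131 130 130 130
```

```bash
cat > z.py <<'E'
from h import *
a=np.radians(24);n=np.array([-np.sin(a),0,np.cos(a)]);u=np.array([np.cos(a),0,np.sin(a)]);B=np.array([-.0593,0,.0537])
for hc in(.029,.031,.038):
    P=np.array([proj('side',toW(B+u*x+np.array([0,y,0])+n*(hc+z))) for x in(-.006,.006) for y in(-.022,.022) for z in(-.015,.015)])
    print(hc,'cols',P[:,0].min().round(1),P[:,0].max().round(1),'rows',P[:,1].min().round(1),P[:,1].max().round(1))
w=np.load('s2.npy') if 0 else vision.grab_frame('side');m=(w.max(2)<75).astype(np.uint8);m=m[228:258,258:282];ys,xs=np.where(m);print('seen cols',xs.min()+258,xs.max()+258,'rows',ys.min()+228,ys.max()+228)
E
python3 z.py
```

```text
0.029 cols 261.9 274.4 rows 232.1 252.1
0.031 cols 261.6 274.1 rows 231.4 251.4
0.038 cols 260.4 273.0 rows 229.0 248.9
seen cols 262 274 rows 235 256
```

```bash
python3 -c "
from h import *
st();print(workorder.job_done())"
```

```text
{'clock': 31.5, 'position': [0.422, -0.282, 0.207], 'tool_rot': [1.579, 1.331, 0.509], 'force': [0.098, 0.354, -0.949], 'moment': [-0.176, 0.266, -0.02], 'grip_width': 0.0, 'qpos': [0.064, 0.418, 0.716, 2.039, -0.703, 0.827, 1.725]}
the job is handed in; nothing more can be done
None
```

The job is handed in at 31.5 s: all three tubes are sorted, the cover is shut and the wing stud is turned across it. `job_done` reports no verdict.

**What I did**
- The red and black glass tubes went into the blue tray, and the grey plastic tube into the yellow tray beside the one already there. A wrist picture with the cover still open showed all four inside.
- I pulled the cover forward from behind until it fell shut. A later wrist picture showed it closed, with the cover corners and green ticks within about 3 mm of the model.
- I read the slot from a picture at about 0.24 rad clockwise and turned the wing from about 0.03 rad to match. The stud went about 9 mm in, at 6.5 N after 6 mm and 17 N at the stop.
- I turned it to 0.95 rad in the grip. Joint 5 was near its limit there, so I let go and pushed the wing's end round with the closed fingers until it stopped.

**Last checks**
- **Wing:** it lies across the cover, in line with the green ticks, about 1.57 rad.
- **Press depth:** the side camera fits the stud being held in better than out. The match is only good to 1–3 pixels (7 mm is about 3 pixels), so the depth is inferred mainly from the pressing and turning.
- **Robot:** clear of everything, with forces near zero.

**What did not go as planned**
- The finger linkage touched the carrier's side wall with about 14 N when I released the red tube.
- The stud could not be approached along its axis because joints 6 and 7 were at their limits, so I gripped it with the tool nearly vertical.
- I reached the 12-picture limit, so the last checks were numerical only. I did not re-measure the tubes after the cover shut, or the bystanders at the end.

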